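# Open the push-latched accessory cupboard

### The job

Open the small plywood accessory cupboard with the green door so that the arbor wrench inside can be reached. The open tin of screws stands in the way of the door: first push it along the table, upright and without lifting it, until it is clear of the door's whole swing. The door has no handle, so press its metal finger plate until the push latch lets go and the door springs ajar, then push the door from behind with a fingertip until it stands wide open, square to the front; the door must not hit the tin, and everything else stays where it is.

Things in the scene. Friction and masses are not known exactly. Their poses are not given: they have to be found in the camera images.
- cupboard: bare plywood bench-top cupboard, fixed on the table, 180 deep (x), 236 wide (y), 210 high, one green door in front. Origin: centre of its underside; z up, -x points out of its front (to the robot), y to the left. Front edges of its walls at x = -90 mm, top at z = 210 mm. Inside: an arbor wrench, a shelf with a wax tin and a tape roll. A notebook lies on top
- door (a joint): door hinge angle, rad: 0 shut and latched, -0.026 pressed in to the stop, grows as it opens, open stop 1.6. Upright hinge line at the door's left. Pressing the right-hand edge in about 4 mm (-0.016; 7 to 9 N at the plate) trips the latch; as the finger draws back a spring pushes the door to about 0.45, where it stays. Once tripped it does not catch again; then it turns freely with light friction
- door_hinge (a point): point on the hinge line, level with the door's top. Door: green panel 232 wide, 196 high (z = 7 to 203 mm), 12 thick; shut, it reaches 232 mm right of this line, outer face 15 mm and inner face 3 mm in front of it (along cupboard -x). Opening, it sweeps a quarter circle of 233 mm radius about this line, to the front
- press_plate (a point): centre of the aluminium finger plate, 36 wide x 60 high, on the door's outer face at the top of its free right-hand edge (26 mm from that edge, 38 mm below the door's top, 165 mm above the table). Moves with the door; its frame's -x is the door's outward normal
- door_edge (a point): top corner of the door at its free right-hand edge, mid-thickness (232 mm from the hinge line; 9 mm in front of it when shut). Moves with the door. On the door's inner face, 32 mm from this edge and 11 to 26 mm below the top, a steel striker stands 27 mm out; the opening spring's plunger is low down, 78 mm above the table, so a finger coming from above meets neither between them and the hinge
- screw_tin: open round tin of screws, cream, 84 in diameter, 29 high, 0.16 kg or so, standing loose on the table in front of the door. Origin: centre of its underside, z up
- notebook: brown notebook, 154 x 105 x 13, loose, lying on top of the cupboard, set back about 60 mm from the front edge of the top; origin: centre of its underside; leave it alone
- mallet: wooden mallet, 120 x 292 x 72, lying loose at the left; origin: middle of its length, underside; leave it alone
- sanding_block: cork sanding block, 65 x 100 x 30, loose, at the left; origin: centre of its underside; leave it alone
- tape_measure: yellow tape measure, 35 x 90 x 63, standing loose to the left of the cupboard; origin: centre of its underside; leave it alone
- block_plane: grey block plane, 48 x 161 x 55, standing loose to the right of the cupboard; origin: centre of its underside; leave it alone
- chisel: chisel with a wooden handle, 266 x 29 x 32, lying loose at the right, pointing ahead; origin: middle of its length, underside; leave it alone
There are look-alikes about, which are no part of the job. Leave any black or blue look-alike of the screw_tin alone.

How it is judged (in metres and radians):
On the way, in this order (a step that is already met when the one before it is completed fails the run):
1. the tin has been pushed out of the door's swing while the door is still latched ((horizontal distance between screw_tin and door_hinge above 0.276 m or y of screw_tin in the frame of cupboard above 0.186 m) and value of joint door below 0.05 rad), for 0.2 s.
2. the latch has been tripped and the door stands ajar (value of joint door above 0.15 rad), for 0.2 s.
At the end, for the whole second after the job is handed in: The door stands still, open by more than 1.35 rad (77 degrees); the tin stands upright and still on the table, its centre more than 276 mm from the hinge line (or to the left of the open door) (value of joint door above 1.35 rad and velocity of joint door between -0.05 and 0.05 rad/s and (horizontal distance between screw_tin and door_hinge above 0.276 m or y of screw_tin in the frame of cupboard above 0.186 m) and angle between screw_tin's own z axis and vertical below 0.1 rad and height (world z) of screw_tin between -0.01 and 0.01 m and linear speed of screw_tin below 0.02 m/s); the robot touches nothing.
It fails at once if the tin of screws is lifted or tipped (height (world z) of screw_tin above 0.012 m or angle between screw_tin's own z axis and vertical above 0.25 rad).
It fails at once if the door hits the tin (contact force between door_c0 and screw_tin above 0.5 N).
It fails at once if another thing is moved by more than 20 mm (distance of any of notebook, mallet, sanding_block, tape_measure, block_plane, chisel from where it was at the start of the episode above 0.02 m).
It also fails if it takes over 58 s, if anything falls off the work surface, if the arm or the gripper's body presses on something with over 40 N, if the wrist force passes 120 N, or if a joint passes its speed limit or range.

### The arm

A 7-joint arm with a two-finger parallel gripper is mounted at the origin on a cart in front of the work surface, level with it; the furniture and walls round the work are solid. World frame = base frame: x ahead of the robot, y to its left, z up, the work surface at z = 0. Lengths are in m, angles in degrees, forces in N, time in s.
With the tool pointing down it reaches from about 0.425 to 0.875 m from the base axis. Payload 4.7 kg.
Tool frame: the origin (TCP) lies on the centre line of the jaws, within the pads' length; the fingertips stand 14 mm ahead of it and the grasp point (between the pads) lies 5 mm behind it; z points along the fingers, y is the line along which they close (so a half turn about z gives the same grasp; the last joint's range is limited). The gripper opens to 87 mm and grips with 3 to 60 N. Pads are 19 mm wide; open, the fingers measure 117 mm over their backs; the gripper's body (75 mm by 190 mm) begins 51 mm behind the grasp point.
Start: joints at [69.448, 18.392, -4.016, 83.108, 1.295, 78.541, -3.26], TCP at [0.237, -0.605, 0.237] pointing down, gripper open.
Joint ranges: [-163.93, 163.93], [-17.29, 119.83], [-79.2, 71.16], [3.27, 140.29], [-89.18, 269.18], [5.43, 117.66], [-154.24, 154.24]. Speed limits (degrees/s): [147.25, 147.25, 180, 180, 180, 180, 180].

### API

Orientations are given as [roll, pitch, yaw] about the fixed x, y, z axes, in that order (R = Rz(yaw) Ry(pitch) Rx(roll)).
In Python, from cell import env gives the robot as it stands.
- The arm moves only by the tool jog_arm, never from a script. Its argument "motion" is a list that holds one entry, the list of rows, each a list of 7 numbers: the shift along the tool's x, y, z in units of 0.1 m (1.0 is 0.1 m), then the turn, a rotation vector about the tool's x, y, z in units of 180 degrees (1.0 is 180 degrees), then the closure, from 0 (fully open) to 1 (shut). A call has 1 to 5 rows; each row is the pose to reach, as a shift and turn from the pose commanded when the call began, along the tool's axes at that moment, turning the shorter way round; what a row does not reach only later rows make up. A row lasts 1/10 s, in which the tool goes at most 50 mm and 8.59 degrees, less where a joint would pass 70% of its speed; a pose out of reach is approached as far as the arm can. A call with a number of a shift or a turn outside -1 to 1 is refused whole. A call with a gripper value outside its range is refused whole. The fingers move at their own pace and stop on an object; "grip_force" is the grip in N (left out, the last holds). Time passes only in rows, so rows that repeat a pose let the fingers close. It gives the time, the measured TCP pose, the force, the opening and the grip force at its end, in the units of the state.
- env.get_obs(): the state, without advancing time (a new reading comes with each control period).
- env.read_camera(name): name is "scene" or "top"; returns (picture, depth): 480x640x3 uint8, red, green, blue; 480x640 float32, m along the optical axis (not along the pixel's ray), 0 where there is no reading.
- env.camera_info(name): a dict with "camera_matrix" (3x3 intrinsics, pixels), "k1" (the pictures are not rectified: a ray, as slopes to the right and down, at radius r is drawn at 1 + k1 r^2 times it, then the intrinsics apply), "origin" and "orientation" of the camera in the world. Camera axes: x right, y down, z forward; pixel columns grow to the right and rows downward; lengths in m; the calibration is good to about 2 mm. A picture is of the moment at which its call begins. camera_info takes no time and is no camera call.
- env.sign_off(): hands the job in; it is judged then, once.
The state is a dict: "time_s": time; "qpos": joint angles; "joint_velocities": joint speeds; "effort": joint torques, N m; "tool_pos": TCP position; "tool_rot": TCP orientation; "force": force on the tool from outside, world axes, zero at the start; "wrist_torque": the same for the moment, N m; "grip_width": finger opening in m; "grasp_force": force on a finger pad.
Only numpy, scipy, OpenCV 4.12 (cv2) and the standard library are available. Lean on these libraries where they do the work, as an engineer would, in place of code of your own. Each camera call takes 0.05 s, during which the arm holds its last target. There are 200 camera calls.

## Working session

There is one attempt and no reset: what is moved stays moved. The work goes in short steps, Python scripts to look and compute and a tool call to move; the robot and the scene stay as the last step left them, time stands still between calls to the robot, and variables do not carry over. Pictures are saved under pics/ and viewed, at most 10 in all, crops included, and the job is handed in when it is done.

Besides the shell and the picture viewer there is one more tool, called as name(argument=value, ...), one argument or row to a line, values as JSON. jog_arm: Moves the arm, as the interface text tells. Shifts and turns lie within -1 to 1; 1 stands for 0.1 m of shift or 180 degrees of turn. Its arguments: {"type":"object","properties":{"motion":{"type":"array","items":{"type":"array","items":{"type":"array","items":{"type":"number"}}}},"grip_force":{"type":"number"}},"required":["motion"]}

```bash
mkdir -p pics; cat > h.py <<'E'
import numpy as np, cv2
from scipy.spatial.transform import Rotation as R
from cell import env
def cam(n):
    i=env.camera_info(n);return i
def pose(i):
    o=np.array(i['orientation'],float)
    Rm=o if o.shape==(3,3) else R.from_euler('xyz',o,degrees=True).as_matrix()
    return np.array(i['origin'],float),Rm
def rays(i,px):
    K=np.array(i['camera_matrix'],float);px=np.array(px,float).reshape(-1,2)
    d=(px-K[:2,2])/[K[0,0],K[1,1]];u=d.copy()
    for _ in range(20): u=d/(1+i['k1']*(u**2).sum(1,keepdims=True))
    return np.c_[u,np.ones(len(u))]
def onz(n,px,z):
    i=cam(n);o,Rm=pose(i);w=rays(i,px)@Rm.T
    return o+w*((z-o[2])/w[:,2])[:,None]
def ond(n,px,dep):
    i=cam(n);o,Rm=pose(i);px=np.array(px).reshape(-1,2).astype(int)
    return o+(rays(i,px)*dep[px[:,1],px[:,0]][:,None])@Rm.T
E
python3 - <<'E'
from h import *
for n in('scene','top'):
    print(cam(n)); p,d=env.read_camera(n);cv2.imwrite(f'pics/{n}0.png',p[...,::-1]);np.save(f'{n}0d.npy',d)
print(env.get_obs())
E
```

```text
{'camera_matrix': array([[539.36119299,   0.        , 323.32644415],
       [  0.        , 539.36119299, 238.87221209],
       [  0.        ,   0.        ,   1.        ]]), 'k1': 0.004952665997645027, 'origin': array([-0.42995042,  0.6389663 ,  1.34964921]), 'orientation': array([-136.49393166,   -0.61560799, -119.43374622])}
{'camera_matrix': array([[606.11587716,   0.        , 317.96133741],
       [  0.        , 606.11587716, 234.65500825],
       [  0.        ,   0.        ,   1.        ]]), 'k1': -0.10719500002397765, 'origin': array([0.42599983, 0.07171294, 1.64760965]), 'orientation': array([-175.12589983,    0.91675113,  -91.37910613])}
{'time_s': 0.1, 'qpos': array([69.44628527, 18.43445303, -4.01681942, 83.16758934,  1.29949686,
       78.54062191, -3.26108722]), 'joint_velocities': array([-0.04406803, -0.08928284, -0.01092919, -0.18423034,  0.04597473,
        0.05380857,  0.09051398]), 'effort': array([ 6.46002609e-04, -4.92569268e+01, -4.05090423e-01, -3.13400209e+01,
       -6.41427655e-02,  3.94986849e-02,  8.60575278e-05]), 'tool_pos': array([ 0.23653719, -0.60493343,  0.23557797]), 'tool_rot': array([-1.79902823e+02,  9.42950021e-03,  2.13643422e+01]), 'force': array([-0.29601139,  0.05712302, -0.57335834]), 'wrist_torque': array([ 0.04123706,  0.01308779, -0.04518115]), 'grasp_force': 0.0, 'grip_width': 0.08691187039078443}
```

View pics/scene0.png

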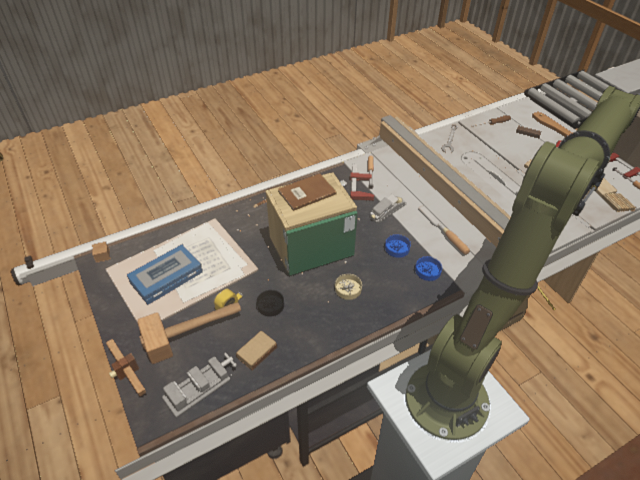

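View pics/top0.png

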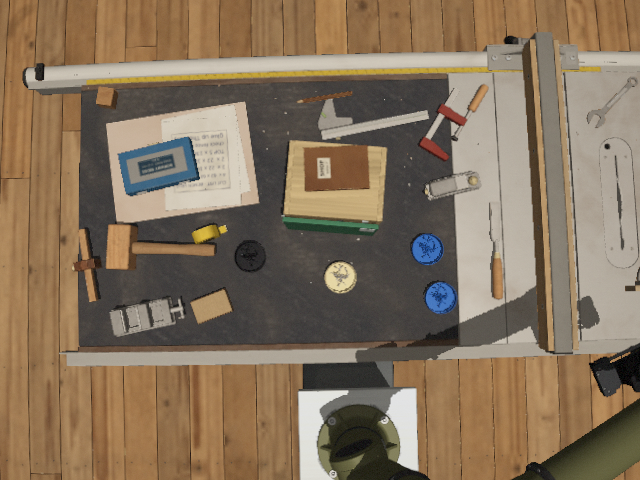

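Candidates, as scene / top pixels:
- Cream tin: (348,287) / (340,277)
- Black tin: (270,302) / (250,255)
- Blue tins: (397,246) and (427,268) / (426,249) and (440,297)

I choose the cream tin. The green door faces the robot at scene (320,240) / top (330,225), with its finger plate at scene (349,223).

```bash
cat > meas.py <<'E'
from h import *
def cloud(n,d):
    v,u=np.mgrid[0:480,0:640];px=np.c_[u.ravel(),v.ravel()]
    P=ond(n,px,d).reshape(480,640,3);P[d<=0]=np.nan;return P
def tin(n,img,P):
    hsv=cv2.cvtColor(img,cv2.COLOR_BGR2HSV);H,S,V=cv2.split(hsv)
    m=((H>12)&(H<35)&(S>25)&(V>130)&(P[...,2]<0.06)&(P[...,2]>0.005)&(P[...,0]>0.2)&(P[...,0]<0.75)&(abs(P[...,1])<0.5)).astype(np.uint8)
    m=cv2.morphologyEx(m,cv2.MORPH_CLOSE,np.ones((9,9)))
    cs,_=cv2.findContours(m,cv2.RETR_EXTERNAL,cv2.CHAIN_APPROX_NONE)
    out=[]
    for c in cs:
        if cv2.contourArea(c)>250:
            z=P[...,2][cv2.drawContours(np.zeros((480,640),np.uint8),[c],-1,1,-1)>0]
            W=onz(n,c.reshape(-1,2),0.029)[:,:2].astype(np.float32)
            (x,y),r=cv2.minEnclosingCircle(W);out.append((cv2.boundingRect(c),(x,y),r,np.nanpercentile(z,[50,95])))
    return out
E
python3 - <<'E'
from meas import *
np.set_printoptions(precision=4,suppress=True)
for n in('scene','top'):
    img=cv2.imread(f'pics/{n}0.png');d=np.load(f'{n}0d.npy');P=cloud(n,d)
    for t in tin(n,img,P):print(n,'tin?',t)
    H,S,V=cv2.split(cv2.cvtColor(img,cv2.COLOR_BGR2HSV))
    Z=P[...,2];reg=(P[...,0]>.4)&(P[...,0]<1)&(P[...,1]>-.25)&(P[...,1]<.35)
    m=reg&(Z>.195)&(Z<.235)
    t=P[m];print('topz',np.percentile(t[:,2],[5,50,95]));r=cv2.minAreaRect(t[:,:2].astype(np.float32));print('toprect',r,cv2.boxPoints(r).tolist())
    g=reg&(H>55)&(H<90)&(S>80)&(Z>.01)&(Z<.215);q=P[g]
    print('green',len(q),np.percentile(q,[1,50,99],axis=0).tolist())
    if n=='scene':
        f=q[(q[:,2]<.19)&(q[:,2]>.02)];vx=cv2.fitLine(f[:,:2].astype(np.float32),cv2.DIST_HUBER,0,.001,.001).ravel();print('doorline',vx,np.degrees(np.arctan2(vx[1],vx[0])))
        s=(f[:,:2]-vx[2:])@vx[:2];print('ends',[(vx[2:]+vx[:2]*e).tolist() for e in np.percentile(s,[.5,99.5])])
        pl=reg&(S<60)&(V>100)&(Z>.12)&(Z<.2);pl[:, :335]=0;pl[:,360:]=0;print('plate',np.nanmedian(P[pl],axis=0),pl.sum())
a=cv2.imread('pics/scene0.png')[170:310,255:385];cv2.imwrite('pics/crop.png',cv2.resize(a,None,fx=4,fy=4))
E
```

```text
scene tin? ((237, 331, 39, 34), (0.3787471652030945, 0.3847450613975525), 0.055606938898563385, array([0.0278, 0.0329]))
scene tin? ((335, 274, 27, 25), (0.44089430570602417, 0.03884989395737648), 0.049208275973796844, array([0.0079, 0.0272]))
scene tin? ((180, 260, 48, 28), (0.7014522552490234, 0.41997209191322327), 0.08006507903337479, array([0.0117, 0.0181]))
scene tin? ((187, 251, 71, 74), (0.6329772472381592, 0.3839176297187805), 0.1529967039823532, array([0.0319, 0.0612]))
topz [0.2    0.2111 0.2253]
toprect ((0.6697167158126831, 0.04641886055469513), (0.23862306773662567, 0.20920780301094055), 84.1082992553711) [[0.5534182190895081, -0.06152500957250595], [0.7615209221839905, -0.08299986273050308], [0.7860152125358582, 0.1543627381324768], [0.5779125094413757, 0.17583757638931274]]
green 100 [[0.5637105072174233, -0.04657261177112643, 0.012595218606488665], [0.5773450301153743, 0.0664108194769723, 0.2022912493890684], [0.5909646546011851, 0.1714674939375681, 0.20762178590953476]]Traceback (most recent call last):
  File "<stdin>", line 13, in <module>
cv2.error: OpenCV(4.12.0) /io/opencv/modules/imgproc/src/linefit.cpp:50: error: (-215:Assertion failed) count > 0 in function 'fitLine2D_wods'
```

```bash
python3 - <<'E'
from meas import *
np.set_printoptions(precision=4,suppress=True)
for n in('scene','top'):
    img=cv2.imread(f'pics/{n}0.png');d=np.load(f'{n}0d.npy');P=cloud(n,d)
    for t in tin(n,img,P):
        if t[2]<.055: print(n,'tin?',t)
    H,S,V=cv2.split(cv2.cvtColor(img,cv2.COLOR_BGR2HSV))
    if n=='scene':print(H[245,310],S[245,310],V[245,310],P[245,310])
    Z=P[...,2];reg=(P[...,0]>.4)&(P[...,0]<1)&(P[...,1]>-.25)&(P[...,1]<.35)
    m=reg&(Z>.203)&(Z<.217)&(H<30);t=P[m];r=cv2.minAreaRect(t[:,:2].astype(np.float32));print('topz',np.median(t[:,2]),'toprect',cv2.boxPoints(r).tolist(),r)
    g=reg&(H>45)&(H<100)&(S>60)&(Z>.01)&(Z<.215);q=P[g];print(len(q))
    if n=='scene':
        f=q[(q[:,2]<.19)&(q[:,2]>.02)];vx=cv2.fitLine(f[:,:2].astype(np.float32),cv2.DIST_HUBER,0,.001,.001).ravel();print('doorline',vx,np.degrees(np.arctan2(vx[1],vx[0])))
        s=(f[:,:2]-vx[2:])@vx[:2];print('ends',[(vx[2:]+vx[:2]*e).tolist() for e in np.percentile(s,[.5,99.5])])
        pl=reg&(S<60)&(V>100)&(Z>.12)&(Z<.2);pl[:, :335]=0;pl[:,360:]=0;print('plate',np.nanmedian(P[pl],axis=0),pl.sum())
a=cv2.imread('pics/scene0.png')[170:310,255:385];cv2.imwrite('pics/crop.png',cv2.resize(a,None,fx=4,fy=4))
E
```

```text
scene tin? ((335, 274, 27, 25), (0.44089430570602417, 0.03884989395737648), 0.049208275973796844, array([0.0079, 0.0272]))
63 64 84 [0.5778 0.1028 0.1193]
topz 0.2098516175180546 toprect [[0.5732254981994629, -0.06365256756544113], [0.7615792751312256, -0.08249243348836899], [0.7853356599807739, 0.1550147533416748], [0.5969818830490112, 0.17385461926460266]] ((0.6792805790901184, 0.04568108916282654), (0.23869232833385468, 0.18929366767406464), 84.28805541992188)
1903
doorline [0.1082 0.9941 0.5743 0.069 ] 83.78647
ends [[0.5614289724710324, -0.0488500397426372], [0.5856307246833842, 0.17344195419871772]]
plate [ 0.5632 -0.0282  0.1648] 165
top tin? ((324, 262, 32, 31), (0.45255398750305176, 0.03551015257835388), 0.045957982540130615, array([0.0023, 0.0234]))
topz 0.20953778145326285 toprect [[0.5778130888938904, -0.0599806122481823], [0.7594167590141296, -0.07907819747924805], [0.7841530442237854, 0.15614543855190277], [0.6025493741035461, 0.17524302005767822]] ((0.6809830665588379, 0.04808241128921509), (0.2365206927061081, 0.18260511755943298), 83.99679565429688)
1033
```

View pics/crop.png

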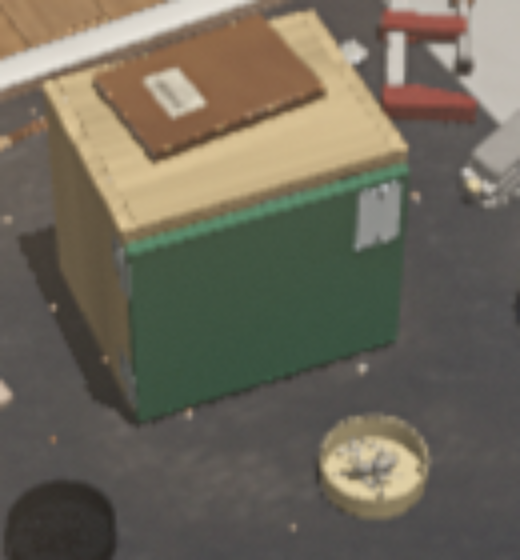

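The crop confirms it: the cream tin with screws is at about scene (348,287), in front of the green door, and the finger plate is at the door's upper right. Next I move in, with the tool yaw going towards 90° and the jaws half closed for a stable two-finger push.

jog_arm(
  motion=[
    [[1,-1,0,0,0,-0.19,0.5],[1,-1,0,0,0,-0.19,0.5],[1,-1,0,0,0,-0.19,0.5],[1,-1,0,0,0,-0.19,0.5],[1,-1,0,0,0,-0.19,0.5]],
  ],
)

```text
time_s: 0.6
tool_pos: [0.2941, -0.4747, 0.2366]
tool_rot: [-180.0, 0.0, 55.7]
force: [-0.2, -1.2, -0.1]
grip_width: 0.0548
grasp_force: 0.0
```

jog_arm(
  motion=[
    [[1,0.3,0,0,0,-0.19,0.5],[1,0.3,0,0,0,-0.19,0.5],[1,0.3,0,0,0,-0.19,0.5],[1,0.3,0,0,0,-0.19,0.5],[1,0.3,0,0,0,-0.19,0.5]],
  ],
)

```text
time_s: 1.1
tool_pos: [0.3742, -0.4112, 0.2361]
tool_rot: [-180.0, -0.0, 89.5]
force: [-0.9, -0.5, -0.4]
grip_width: 0.0438
grasp_force: 0.0
```

```bash
python3 - <<'E'
from meas import *
for n in('scene','top'):
    img=cv2.imread(f'pics/{n}0.png');P=cloud(n,np.load(f'{n}0d.npy'))
    H,S,V=cv2.split(cv2.cvtColor(img,cv2.COLOR_BGR2HSV))
    W=onz(n,np.array([[[u,v] for u in range(640)] for v in range(480)]),0.029).reshape(480,640,3)
    near=np.hypot(W[...,0]-.45,W[...,1]-.035)<.07
    m=(near&(V>120)).astype(np.uint8);m=cv2.morphologyEx(m,cv2.MORPH_OPEN,np.ones((3,3)))
    c=max(cv2.findContours(m,cv2.RETR_EXTERNAL,cv2.CHAIN_APPROX_NONE)[0],key=cv2.contourArea)
    print(n,cv2.boundingRect(c),cv2.minEnclosingCircle(W[...,:2][c[:,0,1],c[:,0,0]].astype(np.float32)))
    # rim points by depth
    r=near&(P[...,2]>.022)&(P[...,2]<.036);q=P[r];print('rim',len(q),cv2.minEnclosingCircle(q[:,:2].astype(np.float32)),q.max(0))
    for nm,hh in(('blue',(H>100)&(H<130)&(S>120)),):
        b=(hh&(P[...,1]<0)&(P[...,2]<.05)).astype(np.uint8)
        for c in cv2.findContours(b,cv2.RETR_EXTERNAL,cv2.CHAIN_APPROX_NONE)[0]:
            if cv2.contourArea(c)>100:print(nm,cv2.minEnclosingCircle(W[...,:2][c[:,0,1],c[:,0,0]].astype(np.float32)))
E
```

```text
scene (335, 274, 27, 25) ((0.4424457848072052, 0.04162922501564026), 0.05021632835268974)
rim 83 ((0.4482545554637909, 0.03514377772808075), 0.04461846128106117) [0.49178521 0.07882087 0.0350182 ]
blue ((0.37918147444725037, -0.22111912071704865), 0.049570873379707336)
blue ((0.5105838179588318, -0.18904492259025574), 0.04937606677412987)
top (324, 262, 33, 31) ((0.4498123228549957, 0.037775758653879166), 0.04359380528330803)
rim 50 ((0.4501087963581085, 0.0391455739736557), 0.041843995451927185) [0.49026438 0.07859095 0.03303153]
blue ((0.3883865475654602, -0.22797898948192596), 0.04360661283135414)
blue ((0.5191142559051514, -0.19678489863872528), 0.043366674333810806)
```

jog_arm(
  motion=[
    [[1,0.5,0,0,0,0,0.5],[1,0.5,0,0,0,0,0.5],[1,0.5,0,0,0,0,0.5]],
  ],
)

```text
time_s: 1.4
tool_pos: [0.4279, -0.3056, 0.2367]
tool_rot: [179.9, -0.1, 89.7]
force: [-0.2, -0.1, -0.3]
grip_width: 0.0435
grasp_force: 0.0
```

jog_arm(
  motion=[
    [[1,0.25,0,0,0,0,0.5],[1,0.25,0,0,0,0,0.5],[1,0.25,0,0,0,0,0.5]],
  ],
)

```text
time_s: 1.7
tool_pos: [0.4526, -0.2045, 0.2369]
tool_rot: [179.9, -0.1, 89.9]
force: [-0.0, 0.5, -0.3]
grip_width: 0.0432
grasp_force: 0.0
```

jog_arm(
  motion=[
    [[1,0,0,0,0,0,0.5],[1,0,0,0,0,0,0.5],[1,0,0,0,0,0,0.5]],
  ],
)

```text
time_s: 2.0
tool_pos: [0.4516, -0.1048, 0.237]
tool_rot: [180.0, -0.1, 89.9]
force: [-0.7, -0.3, 0.4]
grip_width: 0.0434
grasp_force: 0.0
```

jog_arm(
  motion=[
    [[1,0,0,0,0,0,0.5],[1,0,0,0,0,0,0.5],[1,0,0,0,0,0,0.5]],
  ],
)

```text
time_s: 2.3
tool_pos: [0.4517, -0.005, 0.2372]
tool_rot: [179.9, -0.1, 90.0]
force: [0.4, -0.4, 0.0]
grip_width: 0.0432
grasp_force: 0.0
```

jog_arm(
  motion=[
    [[1,0,0,0,0,0,0.5],[1,0,0,0,0,0,0.5],[1,0,0,0,0,0,0.5]],
  ],
)

```text
time_s: 2.6
tool_pos: [0.4518, 0.0951, 0.2373]
tool_rot: [179.9, -0.2, 90.0]
force: [0.2, -0.1, 2.0]
grip_width: 0.0434
grasp_force: 0.0
```

jog_arm(
  motion=[
    [[0.3,0,0,0,0,0,0.5],[0.3,0,0.8,0,0,0,0.5],[0.3,0,0.8,0,0,0,0.5],[0.3,0,0.8,0,0,0,0.5]],
  ],
)

```text
time_s: 3.0
tool_pos: [0.4495, 0.1168, 0.1528]
tool_rot: [-179.5, 0.0, 89.5]
force: [-0.6, -0.2, -0.4]
grip_width: 0.044
grasp_force: 0.0
```

jog_arm(
  motion=[
    [[0,0,0.8,0,0,0,0.5],[0,0,0.8,0,0,0,0.5],[0,0,0.8,0,0,0,0.5]],
  ],
)

```text
time_s: 3.3
tool_pos: [0.4503, 0.1173, 0.0745]
tool_rot: [-179.6, 0.0, 89.6]
force: [-0.5, -0.9, 0.3]
grip_width: 0.0434
grasp_force: 0.0
```

jog_arm(
  motion=[
    [[0,0,0.25,0,0,0,0.5],[0,0,0.4,0,0,0,0.5],[0,0,0.5,0,0,0,0.5],[0,0,0.5,0,0,0,0.5],[0,0,0.5,0,0,0,0.5]],
  ],
)

```text
time_s: 3.8
tool_pos: [0.4533, 0.1192, 0.0279]
tool_rot: [179.9, 0.0, 89.7]
force: [-0.4, 0.2, 1.0]
grip_width: 0.0435
grasp_force: 0.0
```

jog_arm(
  motion=[
    [[-0.12,0,0.03,0,0,0,0.5],[-0.24,0,0.03,0,0,0,0.5],[-0.32,0,0.03,0,0,0,0.5],[-0.4,0,0.03,0,0,0,0.5],[-0.5,0,0.03,0,0,0,0.5]],
  ],
)

```text
time_s: 4.3
tool_pos: [0.4521, 0.0691, 0.0239]
tool_rot: [179.9, -0.0, 89.8]
force: [0.2, 1.8, 0.7]
grip_width: 0.0435
grasp_force: 0.6
```

jog_arm(
  motion=[
    [[-0.1,0,0,0,0,0,0.5],[-0.2,0,0,0,0,0,0.5],[-0.3,0,0,0,0,0,0.5],[-0.4,0,0,0,0,0,0.5],[-0.5,0,0,0,0,0,0.5]],
  ],
)

```text
time_s: 4.8
tool_pos: [0.4516, 0.0187, 0.0236]
tool_rot: [180.0, -0.0, 89.8]
force: [0.7, 2.2, 2.1]
grip_width: 0.043
grasp_force: 1.2
```

```bash
python3 - <<'E'
from meas import *
for n in('scene','top'):
    p,d=env.read_camera(n);cv2.imwrite(f'pics/{n}1.png',p[...,::-1]);P=cloud(n,d);print(n,[t for t in tin(n,p[...,::-1].copy(),P) if t[2]<.055])
a=cv2.imread('pics/scene1.png')[170:350,250:450];b=cv2.imread('pics/top1.png')[190:370,240:440]
cv2.imwrite('pics/c1.png',cv2.resize(np.hstack([a,b]),None,fx=2,fy=2))
E
```

```text
scene []
top []
```

View pics/c1.png

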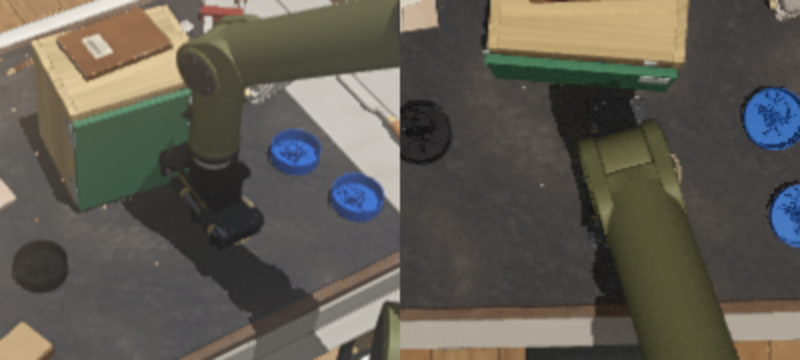

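The arm hides most of the tin. A sliver of its rim shows just right of the wrist, at about (680,165) in the right half of the image, and the push force is about 2 N, so the tin is moving with the fingers. I keep going.

jog_arm(
  motion=[
    [[-0.1,0,0,0,0,0,0.5],[-0.2,0,0,0,0,0,0.5],[-0.3,0,0,0,0,0,0.5],[-0.4,0,0,0,0,0,0.5],[-0.5,0,0,0,0,0,0.5]],
  ],
)

```text
time_s: 5.4
tool_pos: [0.4512, -0.0317, 0.0235]
tool_rot: [-180.0, 0.0, 89.7]
force: [-0.1, 1.0, 0.3]
grip_width: 0.0433
grasp_force: 0.4
```

jog_arm(
  motion=[
    [[-0.08,0,0,0,0,0,0.5],[-0.14,0,0,0,0,0,0.5],[-0.19,0,0,0,0,0,0.5],[-0.23,0,0,0,0,0,0.5],[-0.25,0,0,0,0,0,0.5]],
  ],
)

```text
time_s: 5.9
tool_pos: [0.4512, -0.056, 0.0235]
tool_rot: [-180.0, 0.0, 89.8]
force: [0.1, 1.2, -0.7]
grip_width: 0.0434
grasp_force: 0.3
```

jog_arm(
  motion=[
    [[0.1,0,0,0,0,0,0.5],[0.3,0,0,0,0,0,0.5],[0.3,0,-0.4,0,0,0,0.7],[0.3,0,-0.8,0,0,0,1],[0.3,0,-0.8,0,0,0,1]],
  ],
)

```text
time_s: 6.4
tool_pos: [0.4552, -0.0246, 0.1083]
tool_rot: [179.5, 0.2, 89.9]
force: [0.0, 0.5, 0.7]
grip_width: 0.0269
grasp_force: 0.0
```

```bash
python3 - <<'E'
from meas import *
for n in('scene','top'):
    p,d=env.read_camera(n);cv2.imwrite(f'pics/{n}2.png',p[...,::-1]);P=cloud(n,d);print(n,[t for t in tin(n,p[...,::-1].copy(),P) if t[2]<.055])
a=cv2.imread('pics/scene2.png')[170:350,250:450];b=cv2.imread('pics/top2.png')[190:370,240:440]
cv2.imwrite('pics/c2.png',cv2.resize(np.hstack([a,b]),None,fx=2,fy=2))
E
```

```text
scene [((372, 262, 26, 21), (0.43292778730392456, -0.09727899730205536), 0.04736107587814331, array([0.00676991, 0.02564642]))]
top []
```

View pics/c2.png

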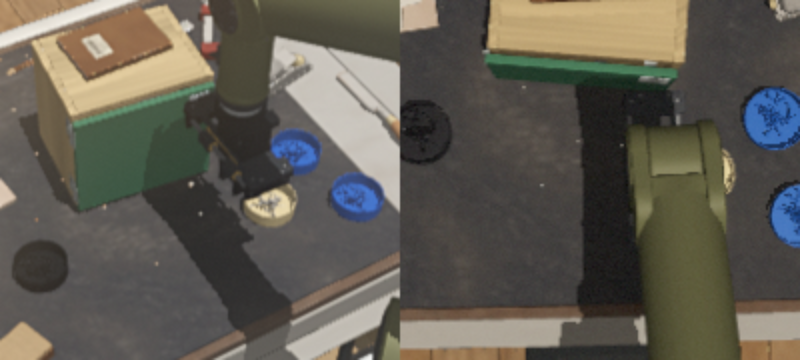

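The tin now stands at about (0.443, -0.098), roughly 0.31 m from the hinge. It is upright and clear of the blue tins, at about (270,200) in the left half of the image. Next I raise the arm and turn the tool for pressing.

jog_arm(
  motion=[
    [[0,0,-0.5,0,0,0,1],[0,0,-1,0,0,0,1],[0,0,-1,0,0,0,1]],
  ],
)

```text
time_s: 6.8
tool_pos: [0.4545, -0.0253, 0.2082]
tool_rot: [179.5, 0.1, 89.8]
force: [0.2, -0.4, -0.5]
grip_width: 0.0021
grasp_force: 0.0
```

jog_arm(
  motion=[
    [[0,0,0,0,0,-0.233,1],[0,0,0,0,0,-0.233,1],[0,0,0,0,0,-0.233,1],[0,0,0,0,0,-0.233,1],[0,0,0,0,0,-0.233,1]],
  ],
)

```text
time_s: 7.3
tool_pos: [0.4502, -0.0252, 0.2016]
tool_rot: [-179.9, -0.2, 132.1]
force: [0.2, 1.3, 0.3]
grip_width: 0.0005
grasp_force: 0.0
```

jog_arm(
  motion=[
    [[0,0,0,0,0,-0.233,1],[0,0,0,0,0,-0.233,1],[0,0,0,0,0,-0.233,1],[0,0,0,0,0,-0.233,1],[0,0,0,0,0,-0.233,1]],
  ],
)

```text
time_s: 7.8
tool_pos: [0.4502, -0.0252, 0.2016]
tool_rot: [180.0, -0.2, 174.0]
force: [-0.6, -0.2, -0.1]
grip_width: 0.0003
grasp_force: 0.0
```

jog_arm(
  motion=[
    [[0,0,0,0,-0.194,0,1],[0,0,0,0,-0.194,0,1],[0,0,0,0,-0.194,0,1],[0,0,0,0,-0.194,0,1],[0,0,0,0,-0.194,0,1]],
  ],
)

```text
time_s: 8.3
tool_pos: [0.4628, -0.0324, 0.1873]
tool_rot: [-178.5, 19.0, 173.2]
force: [-0.4, -0.5, 0.6]
grip_width: 0.0007
grasp_force: 0.0
```

```bash
cat > goal.py <<'E'
from h import *
import sys
# tip target (world) -> shift in tool axes (units .1 m)
def tip_shift(tgt):
    o=env.get_obs();Rm=R.from_euler('xyz',o['tool_rot'],degrees=True).as_matrix()
    tip=np.array(o['tool_pos'])+.014*Rm[:,2];print('tip',tip.round(4),'axes x,y,z',Rm.T.round(3).tolist(),'F',o['force'].round(1))
    print('shift',((np.array(tgt)-tip)@Rm/.1).round(3))
    return o
if __name__=='__main__':
    o=tip_shift([float(v) for v in sys.argv[1:4]]);print(o['qpos'].round(1),o['time_s'],o['grip_width'])
E
python3 goal.py .52 -.024 .165
```

```text
tip [ 0.4672 -0.0333  0.1741] axes x,y,z [[-0.939, 0.111, -0.325], [0.126, 0.992, -0.026], [0.319, -0.065, -0.945]] F [-0.4 -0.5  0.6]
shift [-0.456  0.161  0.248]
[  3.  -16.4  -4.9 126.4   3.8  51.5  79.1] 8.3 0.0006708587696086153
```

jog_arm(
  motion=[
    [[-0.25,0,0.17,0,0,0,1],[-0.25,0,0.17,0,0,0,1],[-0.25,0,0.17,0,0,0,1],[-0.25,0,0.17,0,0,0,1]],
  ],
)

```text
time_s: 8.7
tool_pos: [0.4913, -0.0362, 0.1799]
tool_rot: [-178.4, 18.8, 173.3]
force: [-0.4, -0.2, -0.4]
grip_width: 0.0006
grasp_force: 0.0
```

```bash
python3 goal.py .54 -.024 .165
```

```text
tip [ 0.4957 -0.0371  0.1667] axes x,y,z [[-0.94, 0.111, -0.323], [0.126, 0.992, -0.026], [0.317, -0.065, -0.946]] F [-0.4 -0.2 -0.4]
shift [-0.396  0.186  0.148]
[  3.6 -11.9  -5.  123.8   4.1  49.7  79.4] 8.7 0.0005794182477995288
```

jog_arm(
  motion=[
    [[-0.1,0.1,0.05,0,0,0,1],[-0.2,0.17,0.1,0,0,0,1],[-0.3,0.17,0.15,0,0,0,1],[-0.4,0.17,0.2,0,0,0,1],[-0.4,0.17,0.2,0,0,0,1]],
  ],
)

```text
time_s: 9.2
tool_pos: [0.5393, -0.0258, 0.1742]
tool_rot: [-178.5, 18.9, 173.2]
force: [-1.1, -0.1, 0.4]
grip_width: 0.0007
grasp_force: 0.0
```

```bash
python3 goal.py .56 -.026 .16
```

```text
tip [ 0.5437 -0.0267  0.161 ] axes x,y,z [[-0.939, 0.112, -0.325], [0.127, 0.992, -0.025], [0.319, -0.065, -0.946]] F [-1.1 -0.1  0.4]
shift [-0.149  0.028  0.061]
[  3.2  -5.3  -6.  118.9   5.5  48.   77. ] 9.2 0.0006664875761247437
```

jog_arm(
  motion=[
    [[-0.03,0,0.01,0,0,0,1],[-0.05,0,0.017,0,0,0,1],[-0.07,0,0.024,0,0,0,1],[-0.09,0,0.03,0,0,0,1],[-0.1,0,0.034,0,0,0,1]],
  ],
)

```text
time_s: 9.7
tool_pos: [0.5489, -0.0262, 0.1746]
tool_rot: [-178.5, 19.0, 173.3]
force: [0.1, -0.3, 0.0]
grip_width: 0.0002
grasp_force: 0.0
```

jog_arm(
  motion=[
    [[-0.02,0,0.007,0,0,0,1],[-0.04,0,0.014,0,0,0,1],[-0.05,0,0.017,0,0,0,1]],
  ],
)

```text
time_s: 10.0
tool_pos: [0.5529, -0.0268, 0.1742]
tool_rot: [-178.4, 18.8, 173.3]
force: [-7.1, 0.3, 4.9]
grip_width: 0.0005
grasp_force: 3.3
```

jog_arm(
  motion=[
    [[-0.02,0,0.007,0,0,0,1],[-0.03,0,0.01,0,0,0,1],[-0.03,0,0.01,0,0,0,1]],
  ],
)

```text
time_s: 10.3
tool_pos: [0.5559, -0.0273, 0.1742]
tool_rot: [-178.4, 18.8, 173.3]
force: [-6.5, 0.7, 4.4]
grip_width: 0.0004
grasp_force: 3.1
```

jog_arm(
  motion=[
    [[-0.015,0,0.005,0,0,0,1],[-0.02,0,0.007,0,0,0,1],[-0.02,0,0.007,0,0,0,1]],
  ],
)

```text
time_s: 10.6
tool_pos: [0.5569, -0.0274, 0.1741]
tool_rot: [-178.4, 18.7, 173.3]
force: [-10.8, 0.8, 8.3]
grip_width: 0.0003
grasp_force: 5.7
```

jog_arm(
  motion=[
    [[0.05,0,-0.017,0,0,0,1],[0.3,0,-0.1,0,0,0,1],[0.6,0,-0.2,0,0,0,1],[0.9,0,-0.31,0,0,0,1],[0.9,0,-0.31,0,0,0,1]],
  ],
)

```text
time_s: 11.1
tool_pos: [0.4619, -0.0153, 0.174]
tool_rot: [-178.4, 18.9, 173.3]
force: [-0.1, -0.7, 0.4]
grip_width: 0.0003
grasp_force: 0.0
```

```bash
python3 goal.py .46 -.08 .26; python3 - <<'E'
from meas import *
for n in('scene','top'):
    p,d=env.read_camera(n);cv2.imwrite(f'pics/{n}3.png',p[...,::-1]);np.save(f'{n}3d.npy',d)
a=cv2.imread('pics/scene3.png')[170:350,250:450];b=cv2.imread('pics/top3.png')[190:370,240:440]
cv2.imwrite('pics/c3.png',cv2.resize(np.hstack([a,b]),None,fx=2,fy=2))
E
```

```text
tip [ 0.4664 -0.0163  0.1607] axes x,y,z [[-0.94, 0.11, -0.324], [0.125, 0.992, -0.026], [0.318, -0.065, -0.946]] F [-0.1 -0.7  0.4]
shift [-0.332 -0.666 -0.918]
[  2.7 -15.7  -7.1 127.4   4.2  50.   76.4] 11.1 0.00032659875200854576
```

View pics/c3.png

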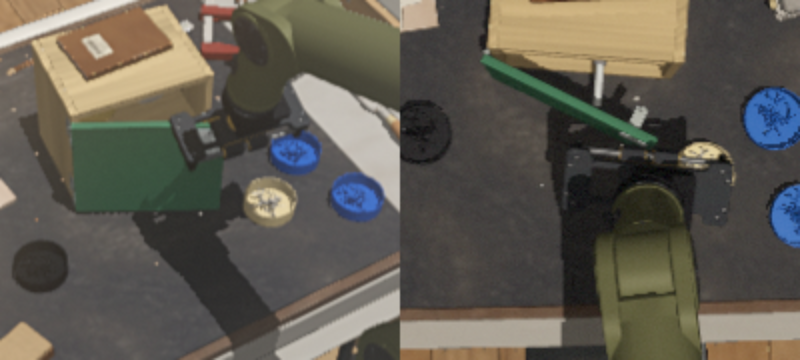

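The latch has tripped and the door stands ajar at about 25°: its hinge end is at (485,60) and its free edge at (655,140) in the right half of the image. The tin is clear at about (705,160). I lift the arm and straighten the tool while I measure the door angle.

jog_arm(
  motion=[
    [[-0.15,0,-0.45,0,0,0,1],[-0.3,0,-0.95,0,0,0,1],[-0.3,0,-0.95,0,0.05,0,1],[-0.3,0,-0.95,0,0.105,0,1],[-0.3,0,-0.95,0,0.105,0,1]],
  ],
)

```text
time_s: 11.7
tool_pos: [0.466, -0.0135, 0.2733]
tool_rot: [-178.6, -0.1, 172.7]
force: [-0.3, 0.2, -1.0]
grip_width: 0.0004
grasp_force: 0.0
```

```bash
python3 - <<'E'
from meas import *
n='top';img=cv2.imread('pics/top3.png');P=cloud(n,np.load('top3d.npy'));H,S,V=cv2.split(cv2.cvtColor(img,cv2.COLOR_BGR2HSV))
W=onz(n,np.array([[[u,v] for u in range(640)] for v in range(480)]),0.203).reshape(480,640,3)
m=(H>45)&(H<100)&(S>60)&(P[...,2]>.195)&(P[...,2]<.212)&(P[...,0]>.4)&(P[...,0]<.63)&(abs(P[...,1])<.25)
q=W[m][:,:2].astype(np.float32);r=cv2.minAreaRect(q);v=cv2.fitLine(q,cv2.DIST_HUBER,0,.001,.001).ravel();print(m.sum(),r,v,cv2.boxPoints(r).round(3).tolist())
a=np.arctan2(v[1],v[0]);print('theta',np.degrees(a))
Hh=np.array([.6006,.172]);cy=np.array([.104,.9945]);nx=np.array([.9945,-.104])
d=v[:2]*(1 if v[1]<0 else -1);th=np.arctan2(-d@nx,-d@cy);print('door rad',th)
f=Hh-.145*cy-.035*nx;print('finger',f)
E
python3 goal.py .5505 .0314 .26
```

```text
479 ((0.5376117825508118, 0.07827062904834747), (0.23016217350959778, 0.012351595796644688), 62.361568450927734) [0.46223313 0.88675845 0.5376528  0.07809068] [[0.4790000021457672, -0.020999999716877937], [0.49000000953674316, -0.027000000700354576], [0.5960000157356262, 0.1770000010728836], [0.5860000252723694, 0.18299999833106995]]
theta 62.468697
door rad 0.3763154163871281
finger [0.5507125 0.0314375]
tip [ 0.466  -0.0139  0.2593] axes x,y,z [[-0.992, 0.127, 0.002], [0.127, 0.992, -0.025], [-0.005, -0.024, -1.0]] F [-0.3  0.2 -1. ]
shift [-0.781  0.556 -0.022]
[  4.8  -4.5  -7.  104.3   0.9  80.5  80.4] 11.7 0.00043926924815178016
```

jog_arm(
  motion=[
    [[-0.4,0.28,0,0,0,0,1],[-0.78,0.56,0,0,0,0,1],[-0.78,0.56,0,0,0,0,1],[-0.78,0.56,0,0,0,0,1]],
  ],
)

```text
time_s: 12.1
tool_pos: [0.5472, 0.0334, 0.2713]
tool_rot: [-178.5, -0.0, 172.9]
force: [-0.1, -0.1, 1.0]
grip_width: 0.0004
grasp_force: 0.0
```

jog_arm(
  motion=[
    [[0,0,0.2,0,0,0,1],[0,0,0.4,0,0,0,1],[0,0,0.5,0,0,0,1],[0,0,0.5,0,0,0,1]],
  ],
)

```text
time_s: 12.5
tool_pos: [0.5454, 0.0308, 0.2218]
tool_rot: [-178.5, -0.0, 172.7]
force: [0.5, 0.9, -0.3]
grip_width: 0.0008
grasp_force: 0.0
```

```bash
python3 goal.py .5505 .0314 .165; python3 - <<'E'
from meas import *
for n in('scene','top'):
    p,d=env.read_camera(n);cv2.imwrite(f'pics/{n}4.png',p[...,::-1]);np.save(f'{n}4d.npy',d)
a=cv2.imread('pics/scene4.png')[150:330,250:450];b=cv2.imread('pics/top4.png')[170:350,240:440]
cv2.imwrite('pics/c4.png',cv2.resize(np.hstack([a,b]),None,fx=2,fy=2))
E
```

```text
tip [0.5454 0.0304 0.2078] axes x,y,z [[-0.992, 0.127, 0.001], [0.127, 0.992, -0.026], [-0.004, -0.026, -1.0]] F [ 0.5  0.9 -0.3]
shift [-0.05   0.028  0.428]
[ 2.   6.9 -9.6 98.7  2.7 74.9 74.4] 12.5 0.000815792623044075
```

View pics/c4.png

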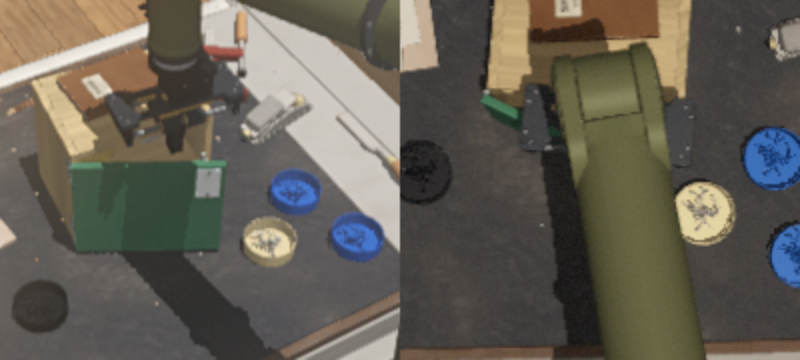

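The closed fingers hang at about (175,130) in the left half, behind the door panel and clear of both the door top and the cupboard. The tin is upright at about (705,212) in the right half. I descend behind the door.

jog_arm(
  motion=[
    [[-0.03,0,0.15,0,0,0,1],[-0.03,0,0.3,0,0,0,1],[-0.03,0,0.4,0,0,0,1],[-0.03,0,0.4,0,0,0,1]],
  ],
)

```text
time_s: 13.0
tool_pos: [0.5483, 0.0301, 0.1802]
tool_rot: [-178.5, -0.2, 172.8]
force: [-0.3, -0.7, -0.2]
grip_width: 0.0009
grasp_force: 0.0
```

```bash
python3 - <<'E'
from meas import *
o=env.get_obs();Rm=R.from_euler('xyz',o['tool_rot'],degrees=True).as_matrix()
p0=np.array(o['tool_pos']);print(p0,o['force'])
Hh=np.array([.6006,.172]);cy=np.array([.104,.9945]);nx=np.array([.9945,-.104])
# finger centre path: r along the door, off behind the inner face
for th in np.arange(.4,1.56,.1):
    d=-cy*np.cos(th)-nx*np.sin(th); n_in=nx*np.cos(th)-cy*np.sin(th)
    r=.145; off=-.003+.0125*abs(np.cos(th))+.014*abs(np.sin(th))  # support of 19x30 finger
    c=Hh+d*r+n_in*off
    s=np.array([*(c-p0[:2]),0])@Rm/.1
    print(round(th,2),c.round(3),s.round(2))
E
```

```text
[0.5483039  0.03006949 0.18024385] [-0.33515074 -0.74816469 -0.17018046]
0.4 [0.543 0.038] [ 0.07  0.07 -0.  ]
0.5 [0.53  0.044] [ 0.2   0.12 -0.  ]
0.6 [0.518 0.052] [ 0.32  0.18 -0.  ]
0.7 [0.507 0.06 ] [ 0.45  0.25 -0.  ]
0.8 [0.496 0.07 ] [ 0.57  0.33 -0.01]
0.9 [0.487 0.081] [ 0.67  0.43 -0.01]
1.0 [0.478 0.093] [ 0.78  0.53 -0.01]
1.1 [0.471 0.106] [ 0.87  0.65 -0.01]
1.2 [0.465 0.12 ] [ 0.94  0.78 -0.02]
1.3 [0.46  0.134] [ 1.01  0.92 -0.02]
1.4 [0.457 0.149] [ 1.06  1.07 -0.02]
1.5 [0.455 0.165] [ 1.09  1.22 -0.03]
```

jog_arm(
  motion=[
    [[0.07,0.06,0,0,0,0,1],[0.16,0.1,0,0,0,0,1],[0.26,0.15,0,0,0,0,1],[0.36,0.2,0,0,0,0,1],[0.45,0.25,0,0,0,0,1]],
  ],
)

```text
time_s: 13.5
tool_pos: [0.5075, 0.0617, 0.1827]
tool_rot: [-178.6, 0.1, 172.8]
force: [-0.0, 0.3, -0.6]
grip_width: 0.0005
grasp_force: 0.4
```

jog_arm(
  motion=[
    [[0.07,0.05,0,0,0,0,1],[0.13,0.09,0,0,0,0,1],[0.19,0.15,0,0,0,0,1],[0.26,0.22,0,0,0,0,1],[0.33,0.28,0,0,0,0,1]],
  ],
)

```text
time_s: 14.0
tool_pos: [0.4786, 0.0934, 0.1814]
tool_rot: [-178.6, 0.1, 172.8]
force: [0.6, -1.3, 0.4]
grip_width: 0.0003
grasp_force: 0.4
```

jog_arm(
  motion=[
    [[0.05,0.06,0,0,0,0,1],[0.09,0.12,0,0,0,0,1],[0.13,0.19,0,0,0,0,1],[0.17,0.26,0,0,0,0,1],[0.2,0.33,0,0,0,0,1]],
  ],
)

```text
time_s: 14.5
tool_pos: [0.4631, 0.1286, 0.1805]
tool_rot: [-178.5, 0.1, 172.8]
force: [0.7, -0.3, 1.1]
grip_width: 0.0005
grasp_force: 0.3
```

```bash
python3 goal.py .455 .165 .166; python3 - <<'E'
from meas import *
for n in('scene','top'):
    p,d=env.read_camera(n);cv2.imwrite(f'pics/{n}5.png',p[...,::-1]);np.save(f'{n}5d.npy',d)
a=cv2.imread('pics/scene5.png')[150:330,250:450];b=cv2.imread('pics/top5.png')[170:350,240:440]
cv2.imwrite('pics/c5.png',cv2.resize(np.hstack([a,b]),None,fx=2,fy=2))
E
```

```text
tip [0.4631 0.1282 0.1665] axes x,y,z [[-0.992, 0.126, -0.001], [0.126, 0.992, -0.025], [-0.002, -0.025, -1.0]] F [ 0.7 -0.3  1.1]
shift [ 0.126  0.355 -0.004]
[ -4.1   1.  -15.6 109.9   1.7  69.8  62.5] 14.5 0.00045364103384047964
```

View pics/c5.png

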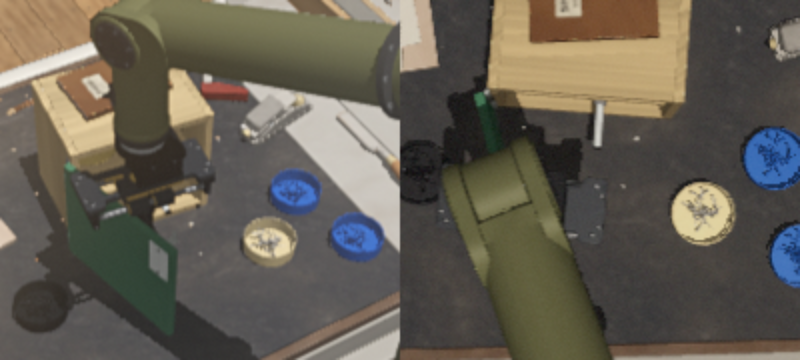

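jog_arm(
  motion=[
    [[0.04,0.08,0,0,0,0,1],[0.07,0.16,0,0,0,0,1],[0.09,0.23,0,0,0,0,1],[0.1,0.28,0,0,0,0,1],[0.11,0.31,0,0,0,0,1]],
  ],
)

```text
time_s: 15.1
tool_pos: [0.4562, 0.1608, 0.1797]
tool_rot: [-178.6, 0.1, 172.8]
force: [0.5, -0.8, 0.8]
grip_width: 0.0006
grasp_force: 0.2
```

jog_arm(
  motion=[
    [[0,0.01,0,0,0,0,1],[0,0.01,0,0,0,0,1],[0,-0.2,0,0,0,0,1],[0,-0.5,0,0,0,0,1],[0,-0.5,0,0,0,0,1]],
  ],
)

```text
time_s: 15.6
tool_pos: [0.4499, 0.1061, 0.1809]
tool_rot: [-178.4, 0.0, 172.4]
force: [-0.8, -0.1, 1.5]
grip_width: 0.0003
grasp_force: 0.0
```

jog_arm(
  motion=[
    [[0,-0.4,-0.4,0,0,0,1],[0,-0.7,-0.8,0,0,0,1],[0,-0.7,-1,0,0,0,1],[0,-0.7,-1,0,0,0,1]],
  ],
)

```text
time_s: 16.0
tool_pos: [0.4436, 0.0428, 0.287]
tool_rot: [-178.7, 0.5, 172.6]
force: [0.8, 0.9, -0.4]
grip_width: 0.0007
grasp_force: 0.0
```

jog_arm(
  motion=[
    [[0,-0.5,0,0,0,0,1],[0,-1,0,0,0,0,1],[0,-1,0,0,0,0,1],[0,-1,0,0,0,0,1]],
  ],
)

```text
time_s: 16.4
tool_pos: [0.4286, -0.0558, 0.2844]
tool_rot: [-178.6, -0.0, 172.7]
force: [-0.9, 0.2, 0.3]
grip_width: 0.0001
grasp_force: 0.0
```

```bash
python3 - <<'E'
from meas import *
for n in('scene','top'):
    p,d=env.read_camera(n);cv2.imwrite(f'pics/{n}6.png',p[...,::-1]);P=cloud(n,d);img=p[...,::-1].copy()
    print(n,[t for t in tin(n,img,P) if t[2]<.055])
    H,S,V=cv2.split(cv2.cvtColor(img,cv2.COLOR_BGR2HSV))
    W=onz(n,np.array([[[u,v] for u in range(640)] for v in range(480)]),0.203).reshape(480,640,3)
    m=(H>45)&(H<100)&(S>60)&(P[...,2]>.195)&(P[...,2]<.212)&(P[...,0]>.3)&(P[...,0]<.65)&(abs(P[...,1])<.3)
    q=W[m][:,:2].astype(np.float32);v=cv2.fitLine(q,cv2.DIST_HUBER,0,.001,.001).ravel();d=v[:2]*(1 if v[0]<0 else -1)
    print(m.sum(),'door',np.arctan2(-d@[.9945,-.104],-d@[.104,.9945]))
a=cv2.imread('pics/scene6.png')[150:330,250:450];b=cv2.imread('pics/top6.png')[170:350,240:440]
cv2.imwrite('pics/c6.png',cv2.resize(np.hstack([a,b]),None,fx=2,fy=2))
E
```

```text
scene [((372, 259, 26, 24), (0.4370208978652954, -0.09732336550951004), 0.050197236239910126, array([0.00735389, 0.02625917]))]
237 door 1.4490292403496468
top []
462 door 1.4393832735931564
```

View pics/c6.png

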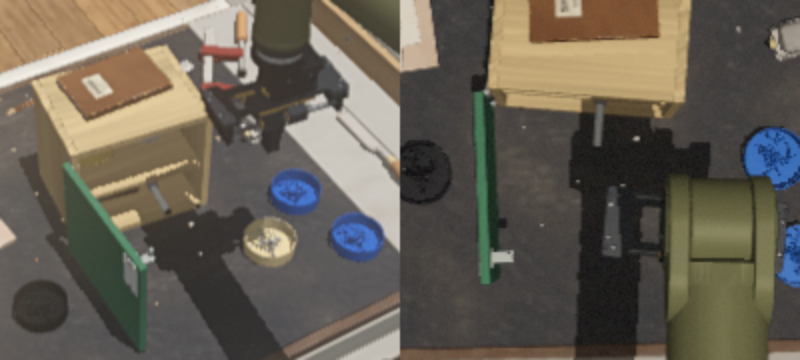

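The door stands at about 1.44 rad, running from (480,95) to (487,280) in the right half. The tin is upright at about (270,240) in the left half, and the arm touches nothing.

```bash
python3 -c "
from cell import env
print(env.sign_off())"
```

```text
the job is handed in; nothing more can be done
None
```

Job handed in, with no verdict shown: my last measurement had the door open at about 1.44 rad (1.35 needed) and the tin upright about 0.31 m from the hinge line (0.276 needed), with the arm clear of everything at 16 s of the 58 s limit.

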